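# Put up the clamp box and start the clamp screw

### The job

First fold up both hinged plywood sides of the clamp box until they stand fully upright. Then start the red-ended clamp screw without crossing its thread: turn it backward (anticlockwise from above) only until you feel it drop into the thread, and from there turn it forward (clockwise) one full turn. Finish while still gripping the screw's wing, holding it still at that one turn; leave the sides standing and the things around the box undisturbed.

Things in the scene. Friction and masses are not known exactly. Their poses are not given: they have to be found in the camera images.
- press: the fixed clamp box: plywood base 174 x 174 x 12 mm, fixed end walls 77 mm tall on its +x and -x sides, hinged sides on its +y and -y edges. A green bridge along x (top 80 mm up, legs 62 mm from the centre) carries the round dark threaded boss (54 mm across, top 98 mm up). Origin: centre of the underside, on the cart top, below the screw's axis; z up.
- panel_left (a joint): angle of the +y side: 0 = flat outward, 1.571 = upright (its stop). Plywood 130 mm long (along x), 65 mm from hinge to free edge, 8 mm thick, no handle. Hinge line at y = +85 mm, 14 mm up in the frame of press, along its x. Starts part-raised (0.6 to 1.05); a stiff hinge (about 0.09 N m) keeps it at any angle.
- panel_right (a joint): the same for the -y side panel; hinge line at y = -85 mm, 14 mm up, along x
- panel_left_edge (a point): middle of the free edge of the +y panel (mid-thickness, 65 mm from the hinge line)
- panel_right_edge (a point): middle of the free edge of the -y panel
- wing: flat wing on top of the screw, 50 mm long (its x), 12 mm thick (its y), 34 mm tall, the +x half red, the other dark steel; origin at its centre, on the screw's vertical axis, 152 mm above the cart at the start. A brass collar 34 mm across (its top 26 mm under the wing's centre) comes down with it. Grip it across its thickness from above.
- screw (a joint): how far the screw is turned, rad, growing clockwise from above (forward, screwing in). It turns freely (0.02 N m). It starts at rest on the blunt crest of the thread; turned forward from there it soon jams. The drop comes after 0.3 to 1.7 rad of backward turning.
- collar (a joint): how far the screw has come down, m: 0 at the start, jumps to about 0.008 when it drops into the thread, then grows 0.008 for each forward turn (coarse 8 mm pitch). It drops by its own weight (0.5 kg), but a firm grip holds it up: turn it back with the fingers loose on either side of the wing, or let it down.
- ashtray: bystander: maroon soapstone ashtray, 100 mm across, 30 mm tall; origin at the centre of its underside
- candle_holder: bystander: cream soapstone candle holder, 68 mm across, 52 mm tall; origin at the centre of its underside
- hammer: bystander: hammer lying on the cart, 240 mm long along its x
- try_square: bystander: try square lying on the cart, dark stock 100 mm along its x from the origin, steel blade 150 mm along its y

How it is judged:
By the outcome, as a careful person would: the job done as asked, in the order asked, and still so for the second after the job is handed in, while the arm keeps its last pose, push and grip.
It also fails if it takes over 72 s, if anything falls off the work surface, if the arm or the gripper's body presses on something with over 40 N, if the wrist force passes 120 N, or if a joint passes its speed limit or range.

### The arm

A 6-joint arm with a two-finger parallel gripper is mounted at the origin on the work surface. World frame = base frame: x ahead of the robot, y to its left, z up, the work surface at z = 0. Lengths are in mm, angles in rad, forces in N, time in s.
With the tool pointing down it reaches from about 275 to 825 mm from the base axis. Payload 5.2 kg.
Tool frame: the origin (TCP) lies midway between the tips of the shut fingers; the grasp point (between the pads) lies 19 mm behind it; x points along the fingers, y is the direction in which the jaws open and shut, and the axes are right-handed (so a half turn about x gives the same grasp; the last joint's range is limited). The gripper opens to 93 mm and grips with 3 to 60 N. Pads are 15 mm wide; open, the fingers measure 128 mm over their backs; the gripper's body (75 mm by 188 mm) begins 65 mm behind the grasp point.
Start: joints at [1.066, 0.259, 1.535, -0, 1.348, -0.203], TCP at [163.46, 525.153, 218.653] pointing down, gripper open.
Joint ranges: [-3.14, 3.14], [-0.91, 2.08], [0.19, 2.58], [-1.22, 4.36], [0.22, 2.71], [-3.12, 3.12]. Speed limits (rad/s): [2.57, 2.57, 3.14, 3.14, 3.14, 3.14].

### API

Orientations are given as a 3x3 rotation matrix whose columns are the frame's x, y, z axes.
In Python, from cell import r gives the robot as it stands. The module is installed in compiled form; this text tells all that it offers.
- The arm moves only by the tool carry_out, never from a script. Its argument "rows" is a list that holds one entry, the list of rows, each a list of 7 numbers: the turn, a rotation vector about the tool's x, y, z in rad, then the shift along the tool's x, y, z in cm, then the finger opening in cm, from 0 to 9.3. A call has 1 to 12 rows; each row is the pose to reach, as a shift and turn from the pose commanded when the call began, along the tool's axes at that moment; what a row does not reach only later rows make up. A row lasts 1/10 s, in which the tool goes at most 50 mm and 8.59 degrees, less where a joint would pass 70% of its speed; a pose out of reach is approached as far as the arm can. A call with a gripper value outside its range is refused whole. The fingers move at their own pace and stop on an object; "newtons" is the grip in N (left out, the last holds). Time passes only in rows, so rows that repeat a pose let the fingers close. It gives the time, the measured TCP pose, the force and the opening at its end, in the units of the state.
- r.get_obs(): the state, without advancing time (a new reading comes with each control period).
- r.camera(name): name is "side" or "top" or "wrist"; returns the picture (480x640x3 uint8, red, green, blue); there is no depth.
- r.camera_model(name): a dict with "fx", "fy", "cx", "cy" (pixels), "position" and "orientation" of the camera in the world; the wrist camera has in their place "hand_eye" (4x4, takes a point from camera to tool coordinates, whose origin is the TCP and whose axes are the tool frame's). Camera axes: x right, y down, z forward; pixel columns grow to the right and rows downward; lengths in mm; the calibration is good to about 2 mm. The wrist camera is an equidistant fisheye: a pixel r from the principal point sees the ray r / f radians off the axis. A picture is of the moment at which its call begins: read the wrist's pose just before it. camera_model takes no time and is no camera call.
- r.job_done(): hands the job in, once; it reports no verdict.
The state is a dict: "time": time; "joints": joint angles; "joint_velocities": joint speeds; "effort": joint torques, N m; "eef_pos": TCP position; "ee_rot": TCP orientation; "force": force on the tool from outside, world axes, zero at the start; "torque": the same for the moment, N m; "grip_width": finger opening in mm.
Only numpy, scipy, OpenCV 4.12 (cv2) and the standard library are available. Lean on these libraries where they do the work, as an engineer would, in place of code of your own. Each camera call takes 0.05 s, during which the arm holds its last target.

## Working session

There is one attempt and no reset: what is moved stays moved. The work goes in short steps, Python scripts to look and compute and a tool call to move; the robot and the scene stay as the last step left them, time stands still between calls to the robot, and variables do not carry over. Pictures are saved under pics/ and viewed, and the job is handed in when it is done.

Besides the shell and the picture viewer there is one more tool, called after ">>>" as name(argument=value, ...) on one line, values as JSON. carry_out: Moves the arm, as the interface text tells. Its arguments: {"type":"object","properties":{"rows":{"type":"array"},"newtons":{"type":"number"}},"required":["rows"]}

```bash
mkdir -p pics
python3 - <<'E'
from cell import r
import cv2,numpy as np
o=r.get_obs();print({k:np.round(v,3).tolist() for k,v in o.items()})
for n in["side","top","wrist"]:
    cv2.imwrite(f"pics/a_{n}.png",r.camera(n)[:,:,::-1]);print(n,r.camera_model(n))
E
```

```text
{'time': 0.0, 'joints': [1.066, 0.259, 1.536, 0.0, 1.348, -0.203], 'joint_velocities': [0.0, -0.001, 0.0, -0.001, -0.001, 0.0], 'effort': [0.0, -43.729, -28.4, 0.072, 0.041, -0.0], 'eef_pos': [163.182, 524.651, 217.812], 'ee_rot': [[-0.001, 0.297, 0.955], [-0.002, 0.955, -0.297], [-1.0, -0.002, -0.0]], 'force': [-1.279, -0.035, 0.738], 'torque': [0.049, 0.016, -0.005], 'grip_width': 92.824}
side {'fx': 452.6659420139057, 'fy': 452.6659420139057, 'cx': 310.12410864351415, 'cy': 245.93490134062597, 'position': array([ 107.92850109, -480.87086177,  864.83854994]), 'orientation': array([[ 0.74321793, -0.51380113,  0.42852715],
       [-0.66903957, -0.56727794,  0.48018933],
       [-0.00362782, -0.64358694, -0.76536442]])}
top {'fx': 475.0338832815616, 'fy': 475.0338832815616, 'cx': 322.4588077127604, 'cy': 238.50367643433898, 'position': array([ 274.05069592,  -32.86062581, 1439.94428232]), 'orientation': array([[-0.00348617, -0.98300487,  0.18354639],
       [-0.99998442,  0.00262682, -0.00492485],
       [ 0.00435901, -0.1835607 , -0.98299871]])}
wrist {'fx': 371.64829954431775, 'fy': 371.64829954431775, 'cx': 321.09677300183523, 'cy': 236.50152117527273, 'hand_eye': array([[-1.32420844e-03, -2.58132636e-01,  9.66108580e-01,
        -1.66992328e+02],
       [ 9.99999067e-01, -1.77485636e-05,  1.36591864e-03,
         9.01032267e-01],
       [-3.35441140e-04,  9.66109487e-01,  2.58132419e-01,
        -7.18666122e+01],
       [ 0.00000000e+00,  0.00000000e+00,  0.00000000e+00,
         1.00000000e+00]])}
```

View pics/a_side.png

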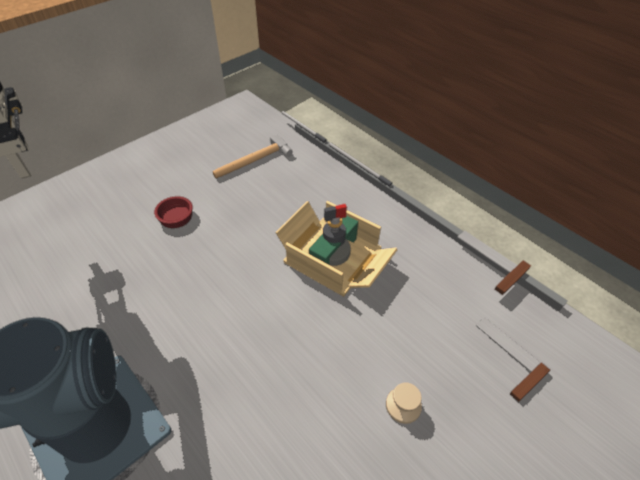

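View pics/a_top.png

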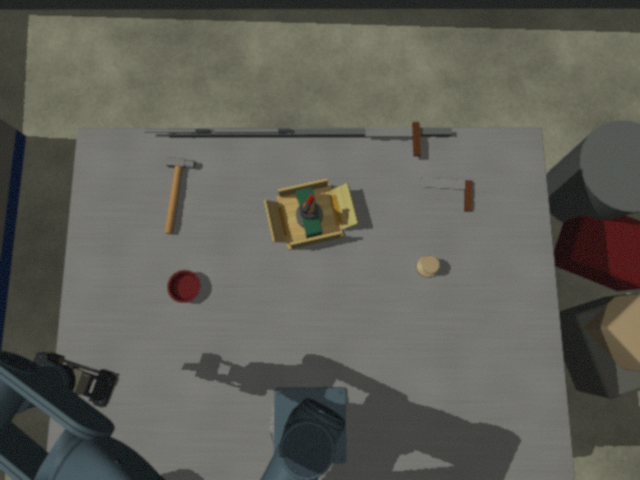

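View pics/a_wrist.png

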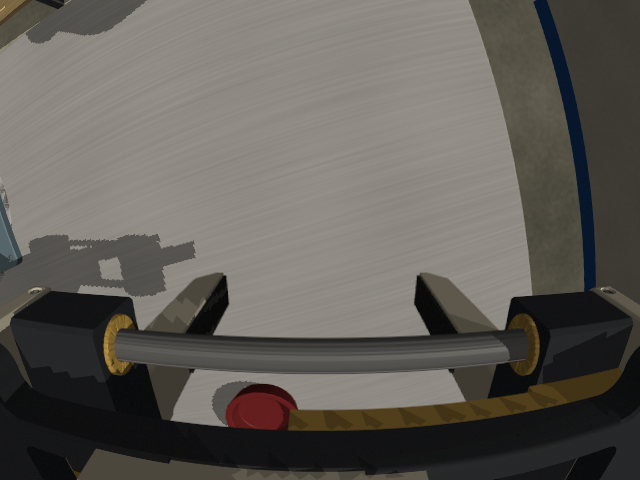

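Run:
```python
import cv2
a=cv2.imread("pics/a_top.png")[165:265,245:375];cv2.imwrite("pics/c_top.png",cv2.resize(a,None,fx=6,fy=6,interpolation=cv2.INTER_CUBIC))
a=cv2.imread("pics/a_side.png")[190:300,265:410];cv2.imwrite("pics/c_side.png",cv2.resize(a,None,fx=5,fy=5,interpolation=cv2.INTER_CUBIC))
```

```text
(no output)
```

View pics/c_top.png

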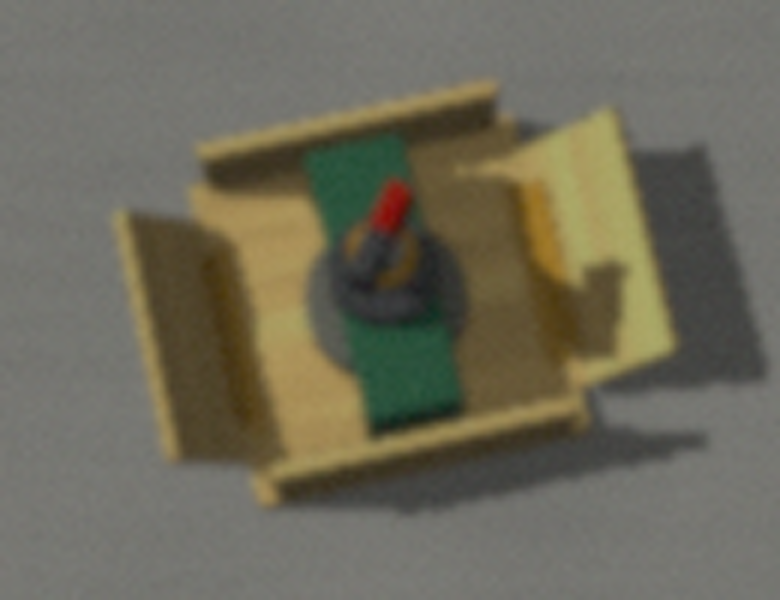

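View pics/c_side.png

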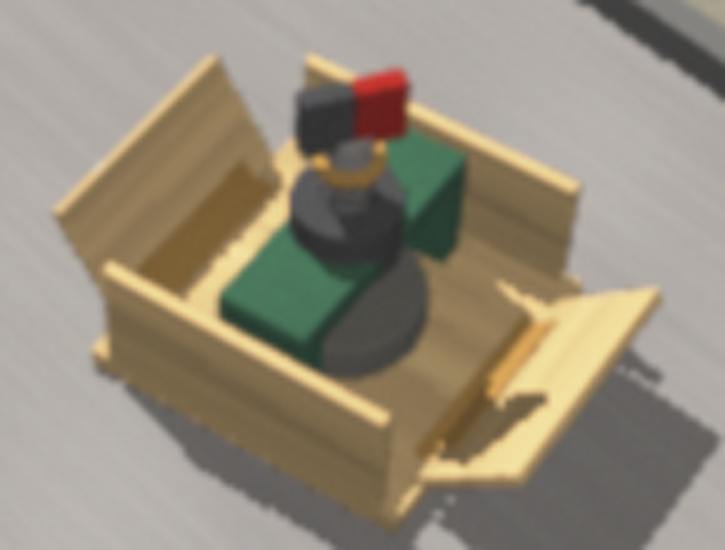

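```bash
cat > h.py <<'E'
import numpy as np,cv2
from cell import r
from scipy.optimize import least_squares
def proj(n,P):
    m=r.camera_model(n);p=(np.atleast_2d(P)-m["position"])@m["orientation"]
    return np.c_[m["fx"]*p[:,0]/p[:,2]+m["cx"],m["fy"]*p[:,1]/p[:,2]+m["cy"]]
def wproj(P,pos,R):
    m=r.camera_model("wrist");H=m["hand_eye"]
    t=(np.atleast_2d(P)-pos)@R
    c=(t-H[:3,3])@H[:3,:3]
    th=np.arctan2(np.hypot(c[:,0],c[:,1]),c[:,2]);ph=np.arctan2(c[:,1],c[:,0])
    return np.c_[m["cx"]+m["fx"]*th*np.cos(ph),m["cy"]+m["fx"]*th*np.sin(ph)]
def W(q,P):
    c,s=np.cos(q[2]),np.sin(q[2]);P=np.atleast_2d(P)
    return np.c_[q[0]+c*P[:,0]-s*P[:,1],q[1]+s*P[:,0]+c*P[:,1],P[:,2]]
def edge(sgn,a,x,d=65,off=0): # panel point
    return [x,sgn*(85+d*np.cos(a)-off*np.sin(a)),14+d*np.sin(a)+off*np.cos(a)]
E
cat > fit.py <<'E'
from h import *
T=lambda u,v:(245+(u+.5)/6-.5,165+(v+.5)/6-.5)
S=lambda u,v:(265+(u+.5)/5-.5,190+(v+.5)/5-.5)
def pts(q):
    aL,aR=q[3],q[4]
    t=[edge(1,aL,65),edge(1,aL,-65),edge(-1,aR,65),edge(-1,aR,-65),[-87,87,0],[87,-87,12],[0,0,98]]
    s=[edge(1,aL,65),edge(1,aL,-65),edge(-1,aR,65),edge(-1,aR,-65),[-87,87,12],[-87,-87,0],[0,0,98]]
    return t,s
tm=np.array([T(120,212),T(172,460),T(612,110),T(675,350),T(268,505),T(515,122),T(392,268)])
sm=np.array([S(215,58),S(57,212),S(658,292),S(522,478),S(97,350),S(393,528),S(349,195)])
def f(q):
    t,s=pts(q);return np.r_[(proj("top",W(q,t))-tm).ravel(),(proj("side",W(q,s))-sm).ravel()]
s=least_squares(f,[500,0,.2,.8,.8],loss="soft_l1")
print(s.x.round(3));print(f(s.x).reshape(-1,2).round(1))
q=s.x
# wing: red tip & dark tip top centre z169
for w in np.arange(-.4,.7,.1):
    c,s_=np.cos(w),np.sin(w)
    P=np.array([[q[0]+25*c*k,q[1]+25*s_*k,169] for k in(1,-1)])
    a=proj("top",P);b=proj("side",P)
    print(round(w,2),((a+.5-[245,165])*6-.5).round().tolist(),((b+.5-[265,190])*5-.5).round().tolist())
E
python3 fit.py
```

```text
[6.12333e+02 4.00000e-02 2.22000e-01 7.25200e+00 7.66000e-01]
[[-0.2 -0.4]
 [ 0.   0.1]
 [ 0.3 -0.6]
 [-0.   0.3]
 [-1.2  0.9]
 [ 0.1 -1.7]
 [-1.2 -0.4]
 [ 0.2 -0.3]
 [-0.2  0.5]
 [ 0.8 -0.3]
 [-0.7  0.2]
 [-1.   0.1]
 [ 0.7  2.3]
 [ 0.2  0.5]]
-0.4 [[402.0, 180.0], [360.0, 277.0]] [[410.0, 74.0], [302.0, 101.0]]
-0.3 [[397.0, 178.0], [365.0, 279.0]] [[407.0, 70.0], [304.0, 105.0]]
-0.2 [[392.0, 177.0], [370.0, 280.0]] [[404.0, 66.0], [307.0, 108.0]]
-0.1 [[387.0, 176.0], [376.0, 281.0]] [[401.0, 63.0], [310.0, 112.0]]
-0.0 [[381.0, 176.0], [381.0, 281.0]] [[397.0, 60.0], [314.0, 115.0]]
0.1 [[376.0, 176.0], [386.0, 281.0]] [[393.0, 57.0], [318.0, 118.0]]
0.2 [[370.0, 177.0], [392.0, 280.0]] [[388.0, 55.0], [323.0, 121.0]]
0.3 [[365.0, 178.0], [397.0, 278.0]] [[384.0, 52.0], [328.0, 123.0]]
0.4 [[360.0, 180.0], [402.0, 277.0]] [[378.0, 51.0], [333.0, 125.0]]
0.5 [[355.0, 182.0], [407.0, 274.0]] [[373.0, 49.0], [339.0, 127.0]]
0.6 [[351.0, 185.0], [412.0, 272.0]] [[368.0, 48.0], [344.0, 128.0]]
```

>>> carry_out(rows=[[[0.09, 0, 0, 0, -2.0, 4.25, 0], [0.18, 0, 0, 0, -4.0, 8.5, 0], [0.27, 0, 0, 0, -6.0, 12.75, 0], [0.36, 0, 0, 0, -8.0, 17.0, 0], [0.45, 0, 0, 0, -10.0, 21.25, 0], [0.54, 0, 0, 0, -12.0, 25.5, 0], [0.63, 0, 0, 0, -14.0, 29.75, 0], [0.72, 0, 0, 1, -16.0, 34.0, 0], [0.81, 0, 0, 2, -18.0, 38.25, 0], [0.9, 0, 0, 3, -20.0, 42.5, 0], [1.0, 0, 0, 4, -22.0, 46.75, 0], [1.047, 0, 0, 5, -23.8, 51.0, 0]]], newtons=10)

```text
time: 1.35
eef_pos: [580.7, 144.6, 168.0]
ee_rot: [[-0.0, 0.976, 0.216], [0.0, 0.216, -0.976], [-1.0, -0.0, -0.0]]
force: [0.1, 0.6, 0.1]
grip_width: 2.8
```

```bash
cat > snap.py <<'E'
from h import *
import sys
o=r.get_obs();print({k:np.round(o[k],3).tolist() for k in("time","joints","eef_pos","force","torque","grip_width")})
for n in sys.argv[2:]:
    im=r.camera(n)[:,:,::-1]
    cv2.imwrite(f"pics/{sys.argv[1]}_{n}.png",im)
E
python3 snap.py b wrist top
```

```text
{'time': 1.35, 'joints': [0.058, 0.381, 1.488, 0.0, 1.273, -0.16], 'eef_pos': [580.666, 144.604, 167.979], 'force': [0.094, 0.562, 0.097], 'torque': [-0.092, 0.066, -0.003], 'grip_width': 2.762}
```

View pics/b_wrist.png

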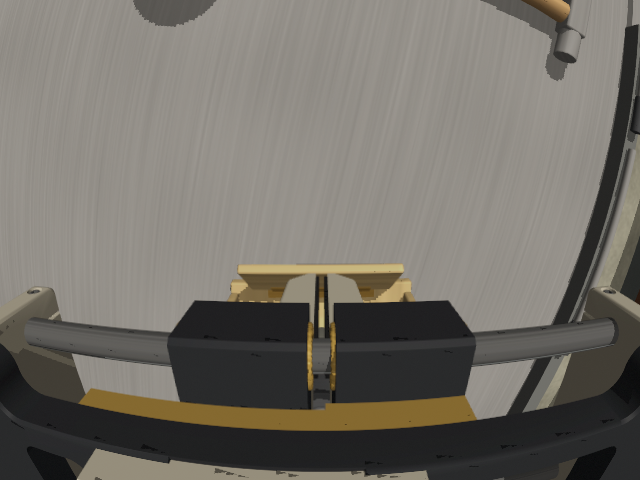

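Run:
```python
from h import *
o=r.get_obs();q=[612.3,0,.222]
P=W(q,[edge(1,.969,65),edge(1,.969,-65),edge(1,.969,-65,65,-4),edge(1,.969,-65,65,4)])
print(wproj(P,o["eef_pos"],o["ee_rot"]).round(1),wproj([o["eef_pos"]],o["eef_pos"],o["ee_rot"]))
c,s=np.cos(.222),np.sin(.222);d=o["eef_pos"][:2]-[612.3,0];print("tcp in box",d@[c,s],d@[-s,c])
a=cv2.imread("pics/b_wrist.png")[240:320,200:440];cv2.imwrite("pics/bc.png",cv2.resize(a,None,fx=3.2,fy=3.2,interpolation=cv2.INTER_CUBIC))
```

```text
[[402.5 267.1]
 [234.1 267.8]
 [234.4 262.8]
 [233.8 272.8]] [[320.35157785 292.11279595]]
tcp in box 2.3166800557762244 144.84158723137477
```

View pics/bc.png

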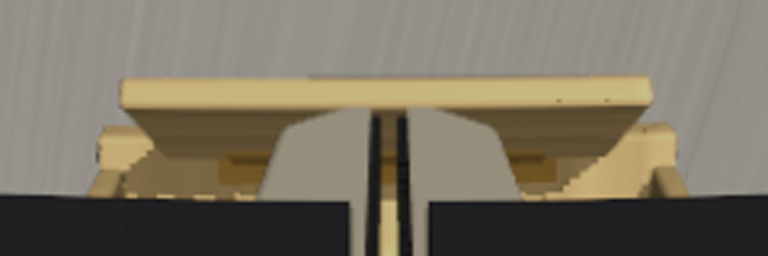

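>>> carry_out(rows=[[[0, 0, 0, 1.0, 0, -0.8, 0], [0, 0, 0, 4, 0, -1.2, 0], [0, 0, 0, 8, 0, -1.2, 0], [0, 0, 0, 12.0, 0, -1.2, 0], [0, 0, 0, 12.3, 0, -1.0, 0], [0, 0, 0, 12.3, 0, 0, 0], [0, 0, 0, 12.3, 0, 1.0, 0], [0, 0, 0, 12.3, 0, 2.0, 0], [0, 0, 0, 12.3, 0, 2.8, 0], [0, 0, 0, 12.3, 0, 3.4, 0], [0, 0, 0, 12.3, 0, 3.9, 0], [0, 0, 0, 12.3, 0, 4.2, 0]]])

```text
time: 2.65
eef_pos: [589.2, 104.6, 45.8]
ee_rot: [[0.0, 0.976, 0.22], [-0.0, 0.22, -0.976], [-1.0, 0.0, 0.0]]
force: [0.3, 3.0, 2.2]
grip_width: 0.3
```

```bash
python3 snap.py c wrist
```

```text
{'time': 2.65, 'joints': [-0.01, 0.505, 1.624, -0.0, 1.012, -0.232], 'eef_pos': [589.189, 104.565, 45.848], 'force': [0.258, 3.011, 2.25], 'torque': [0.186, 0.015, 0.114], 'grip_width': 0.347}
```

View pics/c_wrist.png

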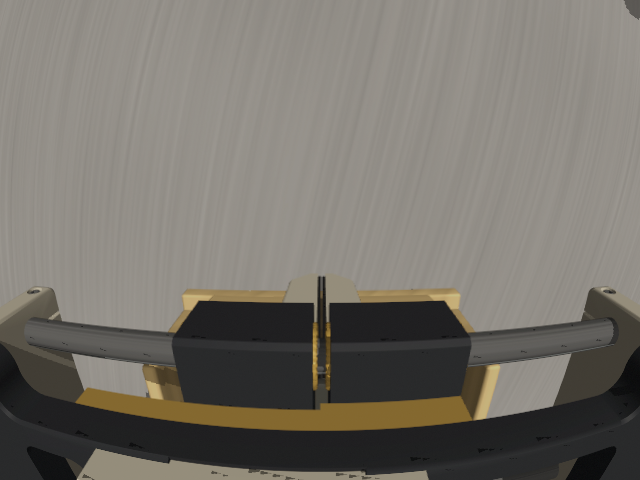

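>>> carry_out(rows=[[[0, 0, 0, 0, 0, 0.3, 0], [0, 0, 0, 0, 0, 0.5, 0], [0, 0, 0, 0, 0, 0.7, 0], [0, 0, 0, 0, 0, 0.8, 0]]])

```text
time: 3.1
eef_pos: [590.5, 97.5, 45.5]
ee_rot: [[-0.0, 0.975, 0.22], [-0.0, 0.22, -0.975], [-1.0, -0.0, -0.0]]
force: [-0.1, 1.3, 1.5]
grip_width: 1.0
```

>>> carry_out(rows=[[[0, 0, 0, 0, 0, 0.1, 0], [0, 0, 0, 0, 0, 0.2, 0], [0, 0, 0, 0, 0, 0.2, 0]]])

```text
time: 3.4
eef_pos: [590.6, 97.1, 45.6]
ee_rot: [[-0.001, 0.975, 0.22], [0.002, 0.22, -0.975], [-1.0, -0.0, -0.002]]
force: [-2.3, 7.4, 2.0]
grip_width: 0.7
```

>>> carry_out(rows=[[[0, 0, 0, 0, 0, 0.1, 0], [0, 0, 0, 0, 0, 0.2, 0], [0, 0, 0, 0, 0, 0.2, 0]]])

```text
time: 3.7
eef_pos: [590.6, 97.0, 45.5]
ee_rot: [[-0.001, 0.975, 0.22], [0.005, 0.22, -0.975], [-1.0, -0.0, -0.005]]
force: [-1.2, 12.6, 2.1]
grip_width: 0.4
```

```bash
python3 snap.py d side
```

```text
{'time': 3.7, 'joints': [-0.026, 0.506, 1.623, 0.005, 1.014, -0.251], 'eef_pos': [590.551, 96.994, 45.535], 'force': [-1.199, 12.583, 2.095], 'torque': [2.016, 0.357, 0.09], 'grip_width': 0.445}
```

View pics/d_side.png

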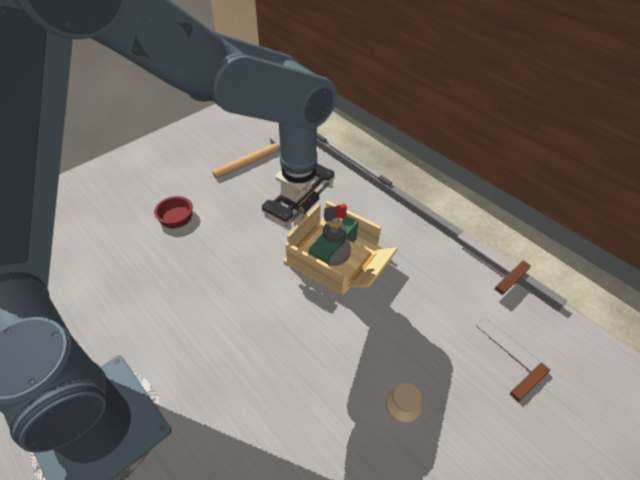

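>>> carry_out(rows=[[[0, 0, 0, 0, 0, -1.5, 0], [0, 0, 0, -2, 0, -3, 0], [0, 0, 0, -7, 0, -3, 0], [0, 0, 0, -12, 0, -3, 0], [0, 0, 0, -16, 0, 0, 0], [0, 0, 0, -16, 0, 5, 0], [0, 0, 0, -16, 0, 10, 0], [0, 0, 0, -16, 0, 15, 0], [0, 0, 0, -16, 0, 20, 0], [0, 0, 0, -14, 0, 24.5, 0], [0, 0, 0, -11, 0, 25.5, 0], [0, 0, 0, -11, 0, 25.5, 0]]])

```text
time: 4.95
eef_pos: [645.0, -156.7, 150.5]
ee_rot: [[-0.008, 0.976, 0.217], [0.002, 0.217, -0.976], [-1.0, -0.008, -0.004]]
force: [-0.3, 0.4, -0.5]
grip_width: 0.9
```

```bash
python3 snap.py e wrist
python3 - <<'E'
from h import *
o=r.get_obs();q=[612.3,0,.222]
P=W(q,[edge(-1,.766,65),edge(-1,.766,-65),edge(1,1.571,65),edge(1,1.571,-65)])
print(wproj(P,o["eef_pos"],o["ee_rot"]).round(1))
c,s=np.cos(.222),np.sin(.222);d=o["eef_pos"][:2]-[612.3,0];print("tcp in box",d@[c,s],d@[-s,c])
E
```

```text
{'time': 4.95, 'joints': [-0.405, 0.513, 1.323, -0.001, 1.314, -0.624], 'eef_pos': [644.951, -156.711, 150.523], 'force': [-0.313, 0.42, -0.516], 'torque': [-0.057, 0.036, 0.011], 'grip_width': 0.901}
[[412.8 205. ]
 [233.8 205. ]
 [414.2 -83.7]
 [231.3 -83.3]]
tcp in box -1.429709004366643 -158.84355987253397
```

View pics/e_wrist.png

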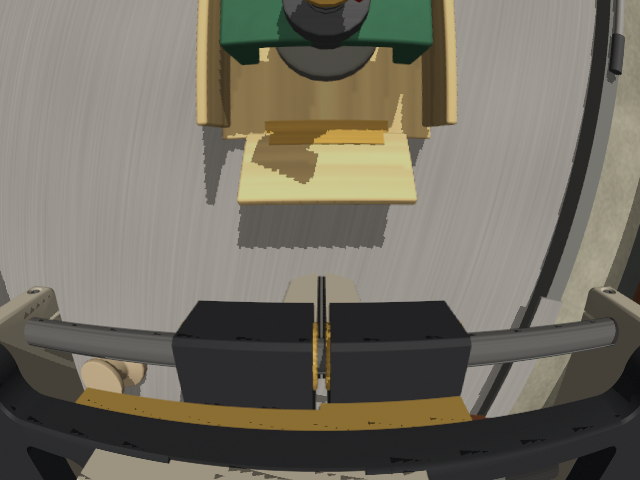

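>>> carry_out(rows=[[[0, 0, 0, 4, 0.3, 0, 0], [0, 0, 0, 8, 0.3, 0, 0], [0, 0, 0, 10.6, 0.3, 0, 0], [0, 0, 0, 10.8, 0.3, -0.5, 0], [0, 0, 0, 10.8, 0.3, -1.5, 0], [0, 0, 0, 10.8, 0.3, -2.3, 0], [0, 0, 0, 10.8, 0.3, -3.1, 0], [0, 0, 0, 10.8, 0.3, -3.9, 0], [0, 0, 0, 10.8, 0.3, -4.6, 0], [0, 0, 0, 10.8, 0.3, -5.2, 0], [0, 0, 0, 10.8, 0.3, -5.6, 0], [0, 0, 0, 10.8, 0.3, -5.7, 0]]])

```text
time: 6.2
eef_pos: [638.0, -97.7, 47.9]
ee_rot: [[0.0, 0.975, 0.221], [0.0, 0.221, -0.975], [-1.0, 0.0, -0.0]]
force: [1.1, -1.3, 1.9]
grip_width: 0.6
```

>>> carry_out(rows=[[[0, 0, 0, 0, 0, -0.1, 0], [0, 0, 0, 0, 0, -0.2, 0], [0, 0, 0, 0, 0, -0.2, 0]]])

```text
time: 6.5
eef_pos: [637.3, -96.7, 47.2]
ee_rot: [[-0.001, 0.975, 0.22], [0.001, 0.22, -0.975], [-1.0, -0.001, -0.001]]
force: [1.2, -0.4, 0.2]
grip_width: 0.1
```

>>> carry_out(rows=[[[0, 0, 0, 0, 0, -0.2, 0], [0, 0, 0, 0, 0, -0.3, 0], [0, 0, 0, 0, 0, -0.3, 0]]])

```text
time: 6.8
eef_pos: [636.7, -93.8, 47.5]
ee_rot: [[-0.001, 0.975, 0.22], [0.0, 0.22, -0.975], [-1.0, -0.001, -0.0]]
force: [1.4, -1.1, 0.8]
grip_width: 0.1
```

>>> carry_out(rows=[[[0, 0, 0, 0, 0, -0.1, 0], [0, 0, 0, 0, 0, -0.2, 0], [0, 0, 0, 0, 0, -0.2, 0]]])

```text
time: 7.1
eef_pos: [636.7, -93.6, 47.5]
ee_rot: [[0.0, 0.975, 0.22], [-0.002, 0.22, -0.975], [-1.0, -0.0, 0.002]]
force: [0.3, -7.3, -1.0]
grip_width: 0.4
```

>>> carry_out(rows=[[[0, 0, 0, 0, 0, -0.2, 0], [0, 0, 0, 0, 0, -0.2, 0]]])

```text
time: 7.3
eef_pos: [636.7, -93.6, 47.6]
ee_rot: [[0.001, 0.975, 0.22], [-0.005, 0.22, -0.975], [-1.0, 0.0, 0.005]]
force: [1.7, -11.9, -3.6]
grip_width: 0.6
```

>>> carry_out(rows=[[[0, 0, 0, 0, 0, 1.5, 0], [0, 0, 0, -2, 0, 3, 0], [0, 0, 0, -7, 0, 3, 0], [0, 0, 0, -12, 0, 3, 0], [-0.14, 0, 0, -17, 0, 2, 3], [-0.28, 0, 0, -19, 0, -2, 5], [-0.42, 0, 0, -19, -0.1, -6, 5], [-0.56, 0, 0, -19, -0.1, -9.4, 5], [-0.7, 0, 0, -19, -0.1, -9.4, 5], [-0.84, 0, 0, -19, -0.1, -9.4, 5], [-0.95, 0, 0, -19, -0.1, -9.4, 5], [-0.95, 0, 0, -19, -0.1, -9.4, 5]]])

```text
time: 8.5
eef_pos: [614.2, 1.8, 237.4]
ee_rot: [[-0.001, 0.387, 0.922], [0.001, 0.922, -0.387], [-1.0, 0.001, -0.001]]
force: [0.5, 0.7, -1.0]
grip_width: 49.8
```

```bash
python3 snap.py f wrist top side
python3 - <<'E'
from h import *
o=r.get_obs()
for w in(-.5,-.4,-.3):
    q=[613.9,1.8,w]
    P=W(q,[[25,6,169],[25,-6,169],[-25,6,169],[-25,-6,169]])
    print(w,wproj(P,o["eef_pos"],o["ee_rot"]).round(1).tolist())
a=cv2.imread("pics/f_top.png")[165:265,245:375];cv2.imwrite("pics/fc_top.png",cv2.resize(a,None,fx=6,fy=6,interpolation=cv2.INTER_CUBIC))
E
```

```text
{'time': 8.5, 'joints': [-0.179, 0.364, 1.341, 0.001, 1.437, -1.352], 'eef_pos': [614.154, 1.84, 237.438], 'force': [0.465, 0.746, -1.005], 'torque': [-0.07, -0.026, -0.056], 'grip_width': 49.83}
-0.5 [[324.7, 284.7], [307.2, 283.0], [332.5, 213.0], [314.1, 211.2]]
-0.4 [[328.4, 284.0], [310.8, 284.0], [328.7, 211.9], [310.1, 211.9]]
-0.3 [[332.0, 283.0], [314.5, 284.7], [324.8, 211.2], [306.3, 213.0]]
```

View pics/f_wrist.png

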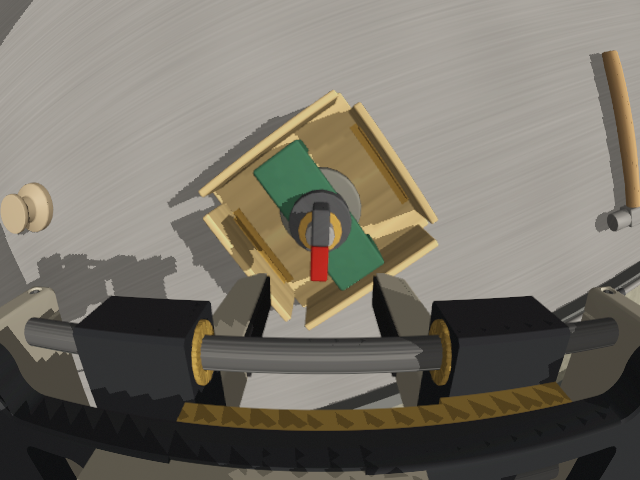

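View pics/f_side.png

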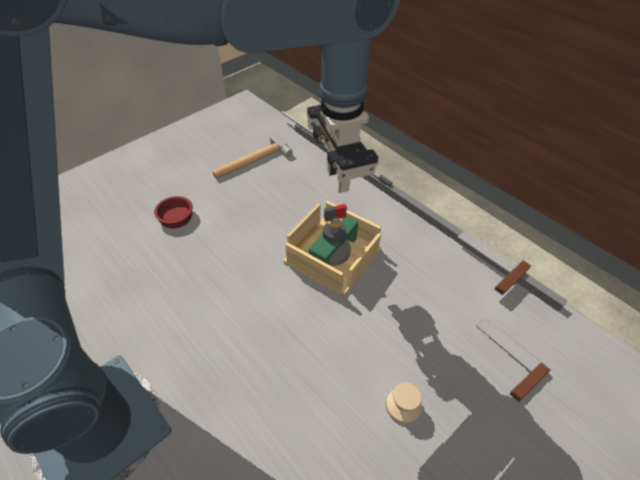

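Run:
```python
import cv2
a=cv2.imread("pics/f_wrist.png")[180:300,270:370];cv2.imwrite("pics/fc.png",cv2.resize(a,None,fx=5,fy=5,interpolation=cv2.INTER_CUBIC))
```

```text
(no output)
```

View pics/fc.png

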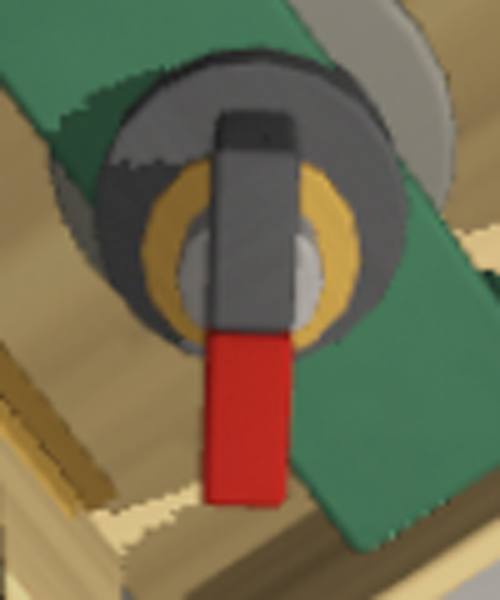

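View pics/fc_top.png

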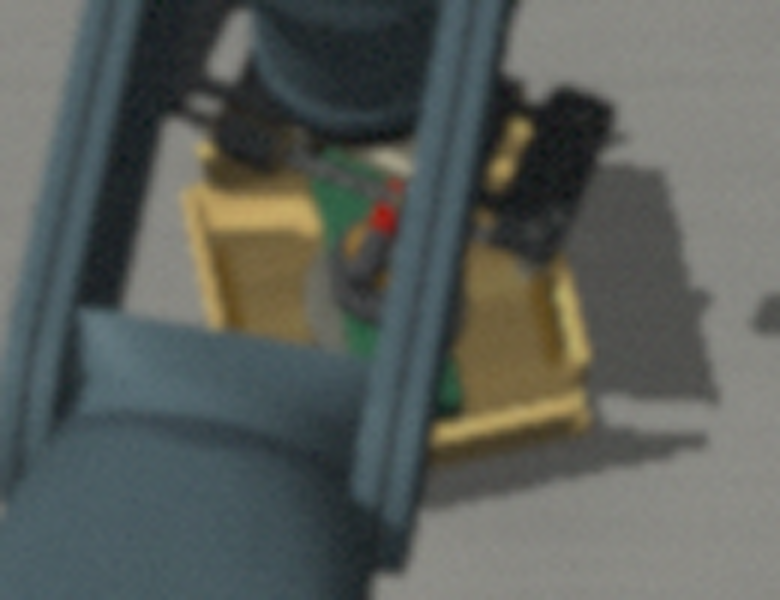

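Run:
```python
from h import *
o=r.get_obs()
m=np.array([[326.8,281.4],[311.2,281],[329.4,210],[313.4,210]])
f=lambda q:(wproj(W(q,[[25,6,169],[25,-6,169],[-25,6,169],[-25,-6,169]]),o["eef_pos"],o["ee_rot"])-m).ravel()
s=least_squares(f,[614,1.8,-.4]);print(s.x,f(s.x).round(1))
R=o["ee_rot"];print("phi",np.arctan2(R[1,1],R[0,1]),(np.array([s.x[0],s.x[1],152])-o["eef_pos"])@R)
```

```text
[ 6.12574506e+02  2.82334346e+00 -4.33335992e-01] [ 1.   0.7 -1.   0.5  1.3 -0.2 -1.3 -0.8]
phi 1.1691954158308113 [85.48404809  0.57565043 -2.10030789]
```

>>> carry_out(rows=[[[0.03, 0, 0, 2, 0, -0.14, 3], [0.03, 0, 0, 5, 0, -0.14, 3], [0.03, 0, 0, 8, 0, -0.14, 3], [0.03, 0, 0, 9.6, 0, -0.14, 3], [0.03, 0, 0, 10.1, 0, -0.14, 2.4], [0.03, 0, 0, 10.1, 0, -0.14, 2.0], [0.03, 0, 0, 10.1, 0, -0.14, 2.0]]], newtons=5)

```text
time: 9.35
eef_pos: [612.5, 1.5, 136.6]
ee_rot: [[-0.002, 0.416, 0.909], [-0.0, 0.909, -0.416], [-1.0, -0.001, -0.001]]
force: [-2.2, -1.9, -4.8]
grip_width: 21.4
```

```bash
cat > z.py <<'E'
from h import *
import sys
o=r.get_obs();R=o["ee_rot"]
print("t",round(o["time"],2),"phi",round(np.arctan2(R[1,1],R[0,1]),4),o["eef_pos"].round(2),"F",o["force"].round(1),"tau",o["torque"].round(2),"w",round(o["grip_width"],1),"j6",round(o["joints"][5],3))
a=r.camera("wrist")[:,:,::-1]
if len(sys.argv)>1:
    c=a[190:350,240:400];cv2.imwrite(f"pics/{sys.argv[1]}.png",cv2.resize(c,None,fx=3.5,fy=3.5,interpolation=cv2.INTER_CUBIC))
E
python3 z.py g
```

```text
t 9.35 phi 1.1413 [612.46   1.54 136.63] F [-2.2 -1.9 -4.8] tau [-0.31  0.46 -0.02] w 21.4 j6 -1.32
```

View pics/g.png

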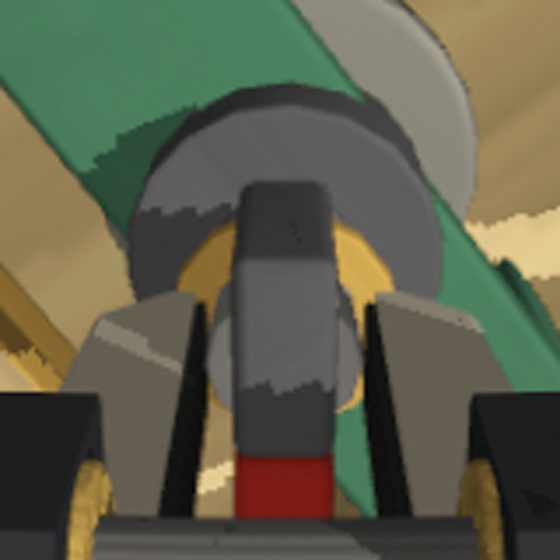

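>>> carry_out(rows=[[[0, 0, 0, 0, 0, 0, 1.5], [0, 0, 0, 0, 0, 0, 1.4], [-0.1, 0, 0, 0, 0, 0, 1.4], [-0.2, 0, 0, 0, 0, 0, 1.4], [-0.28, 0, 0, 0, 0, 0, 1.4], [-0.28, 0, 0, 0, 0, 0, 1.4]]])

```text
time: 10.0
eef_pos: [612.5, 1.6, 136.7]
ee_rot: [[-0.001, 0.146, 0.989], [-0.001, 0.989, -0.146], [-1.0, -0.001, -0.001]]
force: [-3.5, -2.3, -4.5]
grip_width: 21.6
```

```bash
cat >> z.py <<'E'
hsv=cv2.cvtColor(a,cv2.COLOR_BGR2HSV)[240:310,290:352]
g=(hsv[:,:,0]>15)&(hsv[:,:,0]<28)&(hsv[:,:,1]>150)&(hsv[:,:,2]>90)
y=np.nonzero(g)[0]
print("gold n",g.sum(),"top",y.min()+240 if len(y) else None,"p5",np.percentile(y,5)+240 if len(y) else None)
E
python3 z.py g2
```

```text
t 10.0 phi 1.4242 [612.54   1.58 136.7 ] F [-3.5 -2.3 -4.5] tau [-0.6   0.74  0.05] w 21.6 j6 -1.603
gold n 437 top 253 p5 256.0
```

View pics/g2.png

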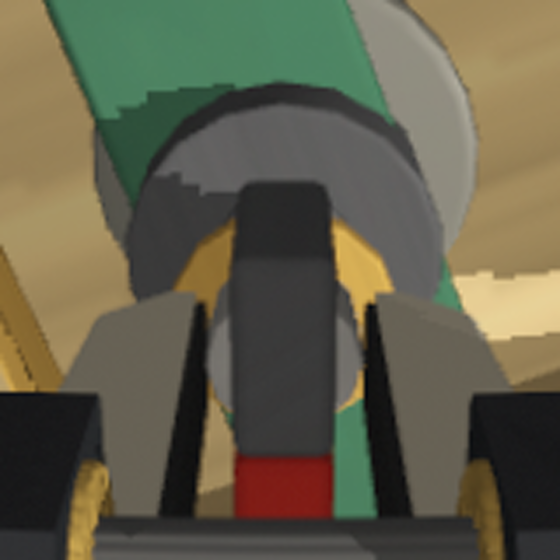

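>>> carry_out(rows=[[[0, 0, 0, 0, 0, 0, 2.6], [0, 0, 0, 0, 0, 0, 2.6], [0, 0, 0, -0.4, 0, 0, 2.6], [0, 0, 0, -0.8, 0, 0, 2.6], [0, 0, 0, -0.8, 0, 0, 1.4], [0, 0, 0, -0.8, 0, 0, 1.4], [0, 0, 0, -0.8, 0, 0, 1.4]]])

```text
time: 10.75
eef_pos: [613.1, 2.0, 144.7]
ee_rot: [[0.0, 0.148, 0.989], [0.0, 0.989, -0.148], [-1.0, 0.0, 0.0]]
force: [-0.4, -0.1, -0.4]
grip_width: 14.3
```

```bash
python3 z.py g3
```

```text
t 10.75 phi 1.422 [613.13   2.03 144.66] F [-0.4 -0.1 -0.4] tau [ 0.    0.   -0.01] w 14.3 j6 -1.6
gold n 509 top 247 p5 250.0
```

View pics/g3.png

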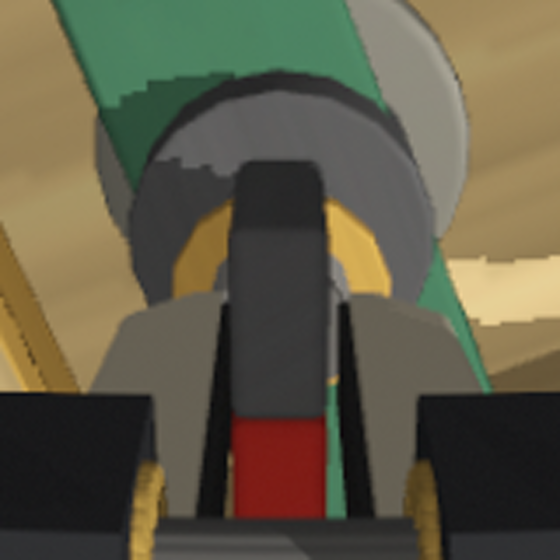

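>>> carry_out(rows=[[[-0.05, 0, 0, 0, -0.06, -0.06, 1.3], [-0.1, 0, 0, 0, -0.06, -0.06, 1.3], [-0.1, 0, 0, 0, -0.06, -0.06, 1.3]]])

```text
time: 11.1
eef_pos: [612.3, 1.4, 144.4]
ee_rot: [[-0.001, 0.048, 0.999], [0.0, 0.999, -0.048], [-1.0, 0.0, -0.001]]
force: [-0.4, -0.1, -0.2]
grip_width: 12.8
```

```bash
python3 z.py g4
```

```text
t 11.1 phi 1.5224 [612.26   1.45 144.37] F [-0.4 -0.1 -0.2] tau [ 0.02  0.08 -0.05] w 12.8 j6 -1.702
gold n 473 top 247 p5 251.0
```

View pics/g4.png

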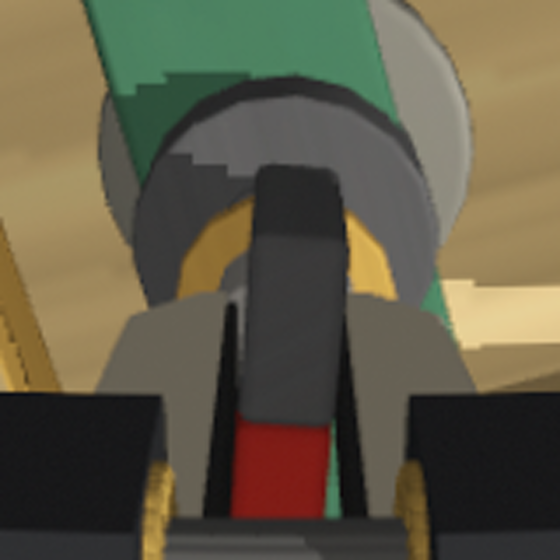

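>>> carry_out(rows=[[[-0.05, 0, 0, 0, 0, 0, 1.35], [-0.1, 0, 0, 0, 0, 0, 1.35]]])

```text
time: 11.35
eef_pos: [612.4, 1.5, 144.5]
ee_rot: [[-0.0, -0.052, 0.999], [0.0, 0.999, 0.052], [-1.0, 0.0, -0.0]]
force: [0.3, 0.1, 0.3]
grip_width: 13.2
```

```bash
python3 z.py g5
```

```text
t 11.35 phi 1.6224 [612.39   1.48 144.47] F [0.3 0.1 0.3] tau [ 0.04  0.02 -0.07] w 13.2 j6 -1.802
gold n 457 top 246 p5 250.0
```

>>> carry_out(rows=[[[-0.05, 0, 0, 0, 0, 0, 1.35], [-0.08, 0, 0, 0, 0, 0, 1.35]]])

```text
time: 11.6
eef_pos: [612.4, 1.5, 144.5]
ee_rot: [[-0.0, -0.13, 0.991], [0.0, 0.991, 0.13], [-1.0, 0.0, -0.0]]
force: [-0.5, -1.0, 0.2]
grip_width: 13.6
```

```bash
python3 z.py g6
```

```text
t 11.6 phi 1.7015 [612.37   1.52 144.45] F [-0.5 -1.   0.2] tau [ 0.06  0.01 -0.14] w 13.6 j6 -1.881
gold n 456 top 246 p5 250.0
```

View pics/g6.png

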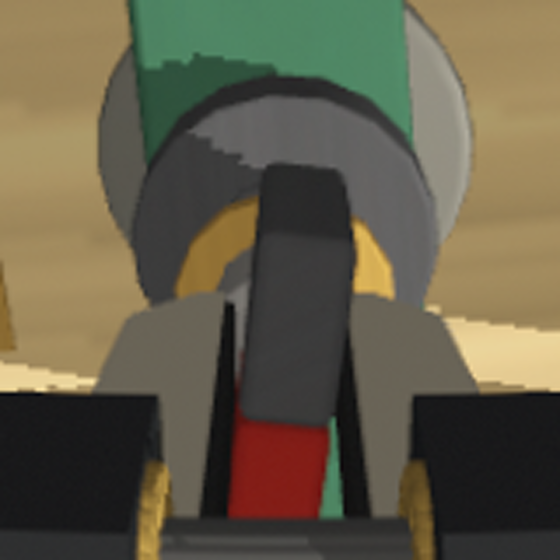

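>>> carry_out(rows=[[[-0.04, 0, 0, 0, 0, 0, 1.35], [-0.08, 0, 0, 0, 0, 0, 1.35]]])

```text
time: 11.85
eef_pos: [612.4, 1.5, 144.5]
ee_rot: [[-0.0, -0.209, 0.978], [0.0, 0.978, 0.209], [-1.0, 0.0, -0.0]]
force: [-0.9, -0.2, -0.8]
grip_width: 13.7
```

```bash
python3 z.py g7
```

```text
t 11.85 phi 1.781 [612.38   1.48 144.48] F [-0.9 -0.2 -0.8] tau [ 0.02  0.01 -0.14] w 13.7 j6 -1.961
gold n 453 top 246 p5 250.0
```

>>> carry_out(rows=[[[-0.04, 0, 0, 0, 0, 0, 1.35], [-0.08, 0, 0, 0, 0, 0, 1.35]]])

```text
time: 12.1
eef_pos: [612.4, 1.5, 144.5]
ee_rot: [[-0.0, -0.286, 0.958], [0.0, 0.958, 0.286], [-1.0, 0.0, -0.0]]
force: [1.0, 0.2, -0.9]
grip_width: 13.8
```

```bash
python3 z.py g8
```

```text
t 12.1 phi 1.8608 [612.39   1.48 144.48] F [ 1.   0.2 -0.9] tau [ 0.07  0.01 -0.1 ] w 13.8 j6 -2.04
gold n 428 top 246 p5 250.0
```

>>> carry_out(rows=[[[0, 0, 0, 0, 0, 0, 1.6], [0, 0, 0, 0, 0, 0, 1.6]]])

```text
time: 12.35
eef_pos: [612.5, 1.5, 144.7]
ee_rot: [[0.0, -0.285, 0.958], [0.0, 0.958, 0.285], [-1.0, -0.0, 0.0]]
force: [0.3, -0.2, -0.5]
grip_width: 15.8
```

```bash
python3 z.py g9
```

```text
t 12.35 phi 1.86 [612.5    1.47 144.72] F [ 0.3 -0.2 -0.5] tau [0.02 0.05 0.04] w 15.8 j6 -2.04
gold n 407 top 246 p5 250.0
```

View pics/g9.png

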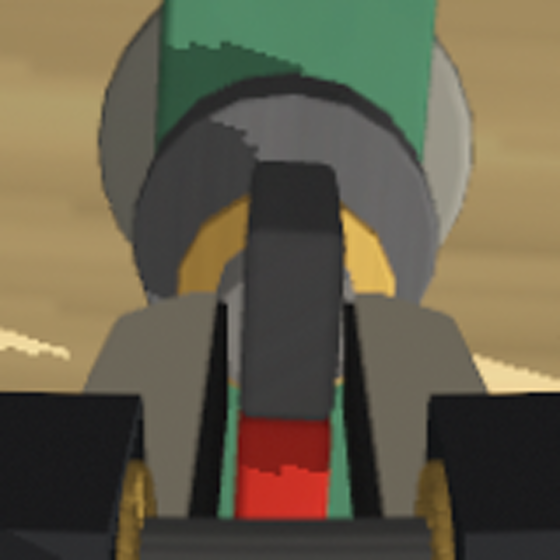

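>>> carry_out(rows=[[[-0.08, 0, 0, 0, 0, 0, 1.5], [-0.16, 0, 0, 0, 0, 0, 1.5]]])

```text
time: 12.6
eef_pos: [612.5, 1.5, 144.7]
ee_rot: [[0.0, -0.438, 0.899], [-0.0, 0.899, 0.438], [-1.0, -0.0, 0.0]]
force: [0.4, -0.3, 0.5]
grip_width: 14.9
```

```bash
python3 z.py h1
```

```text
t 12.6 phi 2.0241 [612.51   1.47 144.74] F [ 0.4 -0.3  0.5] tau [ 0.01  0.03 -0.03] w 14.9 j6 -2.204
gold n 434 top 241 p5 245.0
```

>>> carry_out(rows=[[[-0.04, 0, 0, 0, 0, 0, 1.5], [-0.08, 0, 0, 0, 0, 0, 1.5]]])

```text
time: 12.85
eef_pos: [612.5, 1.6, 144.7]
ee_rot: [[0.0, -0.506, 0.863], [0.0, 0.863, 0.506], [-1.0, 0.0, 0.0]]
force: [-0.1, 0.7, -0.5]
grip_width: 15.3
```

```bash
python3 z.py h2
```

```text
t 12.85 phi 2.1009 [612.47   1.57 144.72] F [-0.1  0.7 -0.5] tau [ 0.08  0.04 -0.11] w 15.3 j6 -2.28
gold n 428 top 241 p5 244.0
```

View pics/h2.png

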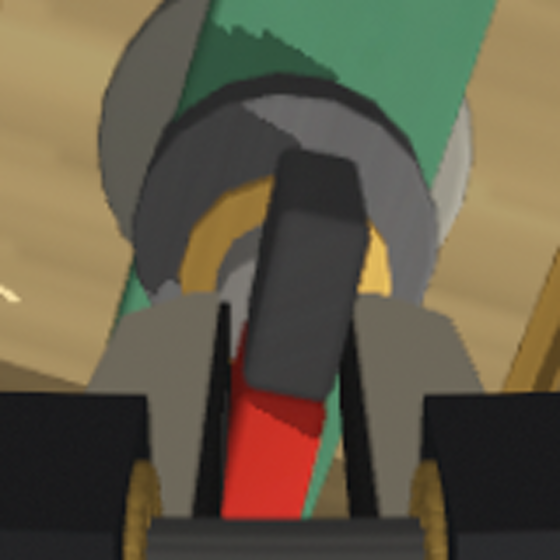

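View pics/h1.png

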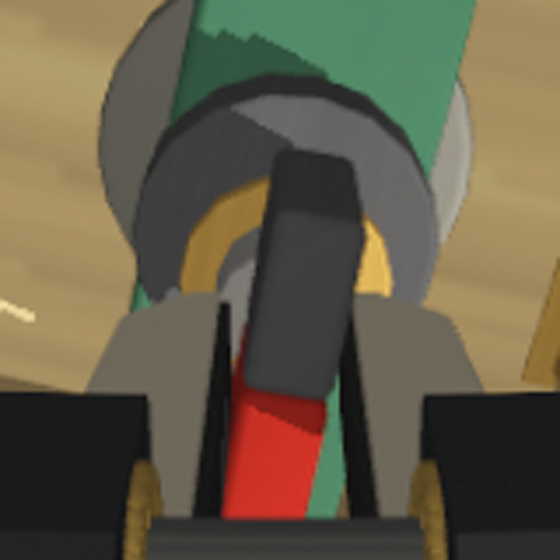

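Run:
```python
from h import *
def run(c,z,pos,phi):
    R=np.array([[0,np.cos(phi),np.sin(phi)],[0,np.sin(phi),-np.cos(phi)],[-1,0,0]])
    m=(np.array(c)+.5)/3.5-.5+[240,190]
    f=lambda q:(wproj(W(q,[[-25,-6,z],[-25,6,z],[0,-6,z],[0,6,z]]),pos,R)-m).ravel()
    s=least_squares(f,[612,1.5,phi-np.pi/2]);print(s.x.round(3),"lag",(phi-np.pi/2-s.x[2]).round(3),f(s.x).round(1))
run([(247,233),(343,233),(240,418),(330,420)],169,[612.5,1.47,144.7],1.86)
run([(275,210),(360,220),(245,383),(327,400)],161,[612.5,1.47,144.7],2.0241)
run([(277,212),(365,222),(246,383),(325,402)],161,[612.5,1.57,144.7],2.1009)
```

```text
[6.12127e+02 2.35300e+00 2.47000e-01] lag 0.042 [-1.2 -1.7  1.  -0.5 -1.1  1.1  1.3  1.5]
[6.12006e+02 2.28200e+00 2.92000e-01] lag 0.162 [-1.5 -1.8  2.  -0.3 -1.8  1.7  1.3  0.8]
[6.12111e+02 2.37300e+00 3.49000e-01] lag 0.181 [-1.1 -2.1  1.5 -0.1 -2.2  1.8  1.7  0.7]
```

>>> carry_out(rows=[[[0.09, 0, 0, 0.3, 0, 0, 1.8], [0.18, 0, 0, 0.6, 0, 0, 1.8], [0.18, 0, 0, 0.8, 0, 0, 1.5], [0.18, 0, 0, 0.8, 0, 0, 1.0], [0.18, 0, 0, 0.8, 0, 0, 1.0], [0.18, 0, 0, 0.8, 0, 0, 1.0]]], newtons=6)

```text
time: 13.5
eef_pos: [612.3, 1.4, 136.5]
ee_rot: [[-0.001, -0.345, 0.939], [-0.0, 0.939, 0.345], [-1.0, 0.0, -0.0]]
force: [-0.2, -0.1, -2.8]
grip_width: 12.0
```

```bash
python3 z.py i1
```

```text
t 13.5 phi 1.9225 [612.28   1.4  136.47] F [-0.2 -0.1 -2.8] tau [-0.05  0.08 -0.05] w 12.0 j6 -2.102
gold n 368 top 249 p5 252.0
```

View pics/i1.png

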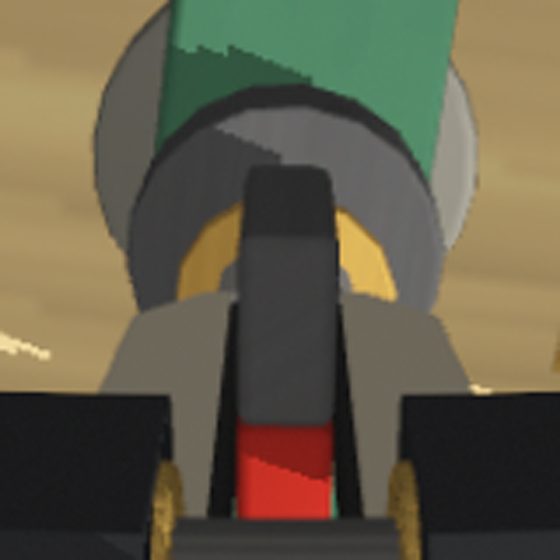

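>>> carry_out(rows=[[[0.07, 0, 0, 0.01, 0, 0, 1.0], [0.21, 0, 0, 0.03, 0, 0, 1.0], [0.35, 0, 0, 0.045, 0, 0, 1.0], [0.49, 0, 0, 0.06, 0, 0, 1.0], [0.63, 0, 0, 0.08, 0, 0, 1.0], [0.77, 0, 0, 0.1, 0, 0, 1.0], [0.91, 0, 0, 0.115, 0, 0, 1.0], [1.05, 0, 0, 0.135, 0, 0, 1.0], [1.19, 0, 0, 0.15, 0, 0, 1.0], [1.33, 0, 0, 0.17, 0, 0, 1.0], [1.45, 0, 0, 0.185, 0, 0, 1.0], [1.5, 0, 0, 0.19, 0, 0, 1.0]]])

```text
time: 14.75
eef_pos: [612.3, 1.5, 134.6]
ee_rot: [[-0.0, 0.914, 0.406], [0.0, 0.406, -0.914], [-1.0, -0.0, -0.0]]
force: [0.4, -0.5, -1.7]
grip_width: 11.8
```

```bash
python3 z.py i2
```

```text
t 14.75 phi 0.4184 [612.31   1.52 134.62] F [ 0.4 -0.5 -1.7] tau [-0.    0.03  0.06] w 11.8 j6 -0.598
gold n 481 top 248 p5 252.0
```

View pics/i2.png

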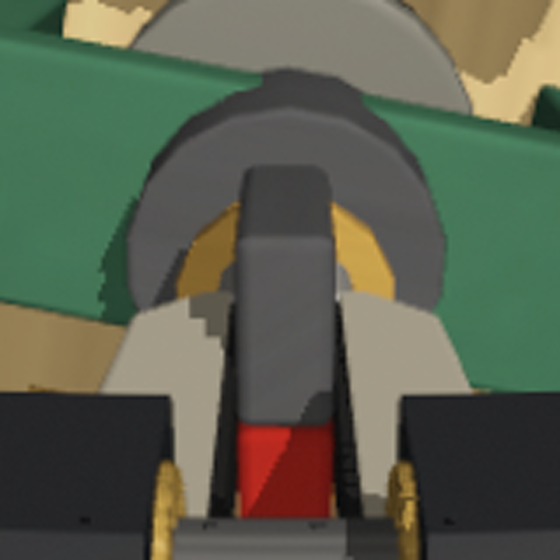

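>>> carry_out(rows=[[[0.14, 0, 0, 0.02, 0, 0, 1.0], [0.28, 0, 0, 0.035, 0, 0, 1.0], [0.42, 0, 0, 0.055, 0, 0, 1.0], [0.56, 0, 0, 0.07, 0, 0, 1.0], [0.7, 0, 0, 0.09, 0, 0, 1.0], [0.84, 0, 0, 0.105, 0, 0, 1.0], [0.98, 0, 0, 0.125, 0, 0, 1.0], [1.12, 0, 0, 0.145, 0, 0, 1.0], [1.26, 0, 0, 0.16, 0, 0, 1.0], [1.4, 0, 0, 0.18, 0, 0, 1.0], [1.54, 0, 0, 0.195, 0, 0, 1.0], [1.68, 0, 0, 0.215, 0, 0, 1.0]]])

```text
time: 16.0
eef_pos: [612.4, 1.5, 132.5]
ee_rot: [[-0.0, 0.304, -0.953], [-0.0, -0.953, -0.304], [-1.0, 0.0, 0.0]]
force: [-0.2, -1.2, -2.1]
grip_width: 12.1
```

>>> carry_out(rows=[[[0, 0, 0, 0, 0, 0, 1.0], [0, 0, 0, 0, 0, 0, 1.0]]])

```text
time: 16.2
eef_pos: [612.4, 1.5, 132.5]
ee_rot: [[-0.0, 0.312, -0.95], [0.0, -0.95, -0.312], [-1.0, -0.0, 0.0]]
force: [-0.4, 0.5, -3.2]
grip_width: 12.1
```

```bash
python3 z.py i3
```

```text
t 16.2 phi -1.2536 [612.42   1.47 132.52] F [-0.4  0.5 -3.2] tau [-0.06  0.09 -0.09] w 12.1 j6 1.074
gold n 462 top 249 p5 252.0
```

View pics/i3.png

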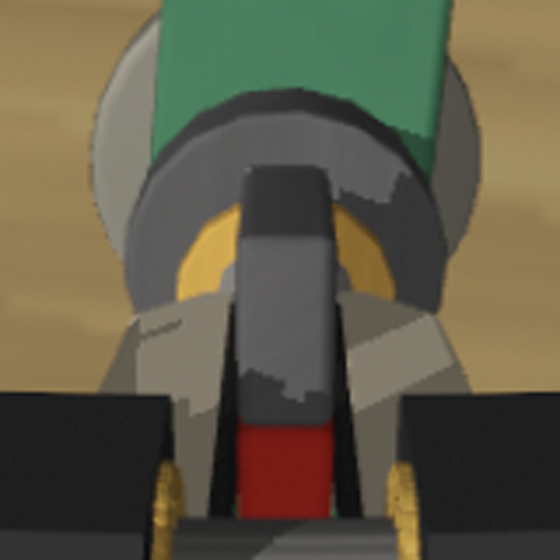

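>>> carry_out(rows=[[[0, 0, 0, 0, 0, 0, 2.4], [0, 0, 0, 0, 0, 0, 2.4], [0, 0, 0, -1.5, 0, 0, 2.4], [0, 0, 0, -3.5, 0, 0, 2.4], [-0.14, 0, 0, -3.7, 0, 0, 2.4], [-0.28, 0, 0, -3.7, 0, 0, 2.4], [-0.42, 0, 0, -3.7, 0, 0, 2.4], [-0.56, 0, 0, -3.7, 0, 0, 2.4], [-0.7, 0, 0, -3.7, 0, 0, 2.4], [-0.84, 0, 0, -3.7, 0, 0, 2.4], [-0.98, 0, 0, -3.7, 0, 0, 2.4], [-1.12, 0, 0, -3.7, 0, 0, 2.4]]])

```text
time: 17.45
eef_pos: [612.6, 1.5, 170.0]
ee_rot: [[0.001, 0.991, -0.131], [-0.0, -0.131, -0.991], [-1.0, 0.001, -0.0]]
force: [-0.3, -0.1, -0.1]
grip_width: 24.0
```

>>> carry_out(rows=[[[-0.14, 0, 0, 0, 0, 0, 2.4], [-0.28, 0, 0, 0, 0, 0, 2.4], [-0.42, 0, 0, 0, 0, 0, 2.4], [-0.56, 0, 0, 0, 0, 0, 2.4], [-0.7, 0, 0, 0, 0, 0, 2.4], [-0.84, 0, 0, 0, 0, 0, 2.4], [-0.98, 0, 0, 0, 0, 0, 2.4], [-1.12, 0, 0, 0, 0, 0, 2.4], [-1.26, 0, 0, 0, 0, 0, 2.4], [-1.4, 0, 0, 0, 0, 0, 2.4], [-1.54, 0, 0, 0, 0, 0, 2.4], [-1.68, 0, 0, 0, 0, 0, 2.4]]])

```text
time: 18.65
eef_pos: [612.6, 1.5, 170.0]
ee_rot: [[0.001, 0.022, 1.0], [-0.0, 1.0, -0.022], [-1.0, -0.0, 0.001]]
force: [-0.3, 0.4, 0.3]
grip_width: 24.1
```

>>> carry_out(rows=[[[-0.12, 0, 0, 0, 0, 0, 2.4], [-0.24, 0, 0, 0, 0, 0, 2.4], [-0.34, 0, 0, 0, 0, 0, 2.4], [-0.34, 0, 0, 0, 0, 0, 2.4]]])

```text
time: 19.05
eef_pos: [612.6, 1.5, 170.0]
ee_rot: [[0.001, -0.308, 0.951], [-0.0, 0.951, 0.308], [-1.0, -0.0, 0.001]]
force: [0.3, -0.3, -0.0]
grip_width: 23.8
```

```bash
python3 z.py j1
```

```text
t 19.05 phi 1.8837 [612.63   1.46 169.99] F [ 0.3 -0.3 -0. ] tau [ 0.06  0.03 -0.08] w 23.8 j6 -2.063
gold n 439 top 240 p5 241.0
```

View pics/j1.png

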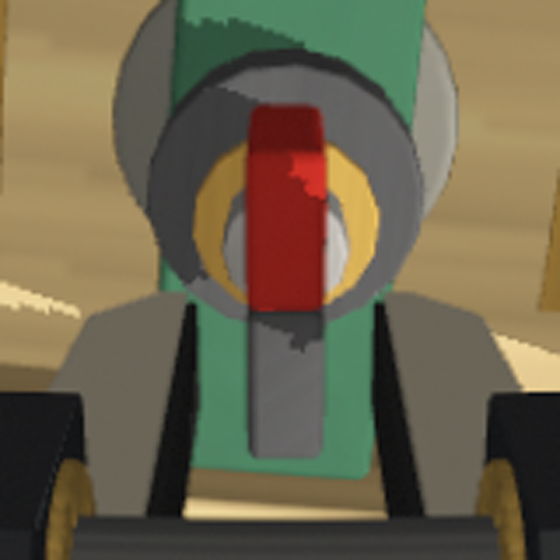

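>>> carry_out(rows=[[[0, 0, 0, 1.5, 0, 0, 2.4], [0, 0, 0, 3.2, 0, 0, 2.4], [0, 0, 0, 3.7, 0, 0, 1.8], [0, 0, 0, 3.7, 0, 0, 1.0], [0, 0, 0, 3.7, 0, 0, 1.0], [0, 0, 0, 3.7, 0, 0, 1.0]]], newtons=6)

```text
time: 19.7
eef_pos: [612.4, 1.5, 132.9]
ee_rot: [[-0.0, -0.306, 0.952], [-0.0, 0.952, 0.306], [-1.0, -0.0, -0.0]]
force: [-0.6, -0.3, -2.8]
grip_width: 12.0
```

```bash
python3 z.py j2
```

```text
t 19.7 phi 1.8816 [612.41   1.46 132.91] F [-0.6 -0.3 -2.8] tau [ 0.04  0.18 -0.03] w 12.0 j6 -2.061
gold n 373 top 249 p5 251.0
```

View pics/j2.png

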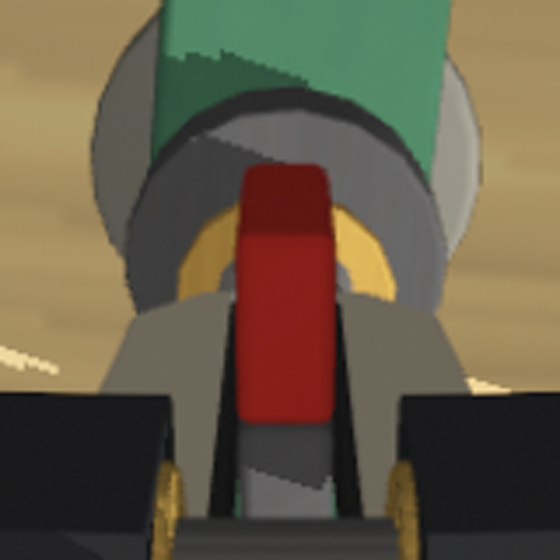

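>>> carry_out(rows=[[[0.14, 0, 0, 0.02, 0, 0, 1.0], [0.28, 0, 0, 0.035, 0, 0, 1.0], [0.42, 0, 0, 0.055, 0, 0, 1.0], [0.56, 0, 0, 0.07, 0, 0, 1.0], [0.7, 0, 0, 0.09, 0, 0, 1.0], [0.84, 0, 0, 0.105, 0, 0, 1.0], [0.98, 0, 0, 0.125, 0, 0, 1.0], [1.12, 0, 0, 0.145, 0, 0, 1.0], [1.26, 0, 0, 0.16, 0, 0, 1.0], [1.4, 0, 0, 0.18, 0, 0, 1.0], [1.54, 0, 0, 0.195, 0, 0, 1.0], [1.68, 0, 0, 0.215, 0, 0, 1.0]]])

```text
time: 20.95
eef_pos: [612.4, 1.4, 130.7]
ee_rot: [[-0.0, 0.981, 0.195], [-0.0, 0.195, -0.981], [-1.0, -0.0, 0.0]]
force: [-0.6, 0.4, -2.7]
grip_width: 12.0
```

>>> carry_out(rows=[[[0.14, 0, 0, 0.02, 0, 0, 1.0], [0.28, 0, 0, 0.035, 0, 0, 1.0], [0.42, 0, 0, 0.055, 0, 0, 1.0], [0.56, 0, 0, 0.07, 0, 0, 1.0], [0.7, 0, 0, 0.09, 0, 0, 1.0], [0.84, 0, 0, 0.105, 0, 0, 1.0], [0.98, 0, 0, 0.125, 0, 0, 1.0], [1.12, 0, 0, 0.145, 0, 0, 1.0], [1.25, 0, 0, 0.16, 0, 0, 1.0], [1.36, 0, 0, 0.17, 0, 0, 1.0], [1.44, 0, 0, 0.185, 0, 0, 1.0], [1.48, 0, 0, 0.19, 0, 0, 1.0]]])

```text
time: 22.15
eef_pos: [612.4, 1.4, 128.9]
ee_rot: [[-0.0, 0.286, -0.958], [-0.0, -0.958, -0.286], [-1.0, 0.0, 0.0]]
force: [-0.8, -0.4, -2.6]
grip_width: 12.1
```

>>> carry_out(rows=[[[0, 0, 0, 0, 0, 0, 1.0], [0, 0, 0, 0, 0, 0, 1.0], [0, 0, 0, 0, 0, 0, 1.0]]])

```text
time: 22.45
eef_pos: [612.4, 1.4, 128.8]
ee_rot: [[-0.0, 0.289, -0.957], [-0.0, -0.957, -0.289], [-1.0, 0.0, 0.0]]
force: [-0.9, -0.7, -1.7]
grip_width: 11.9
```

```bash
python3 z.py k1;python3 snap.py k side wrist top
```

```text
t 22.45 phi -1.2772 [612.36   1.4  128.76] F [-0.9 -0.7 -1.7] tau [-0.15  0.44 -0.05] w 11.9 j6 1.098
gold n 478 top 248 p5 252.0
{'time': 22.5, 'joints': [-0.18, 0.438, 1.502, -0.0, 1.201, 1.098], 'eef_pos': [612.362, 1.426, 128.706], 'force': [-1.091, -0.413, -2.284], 'torque': [-0.085, 0.45, -0.038], 'grip_width': 11.689}
```

View pics/k_wrist.png

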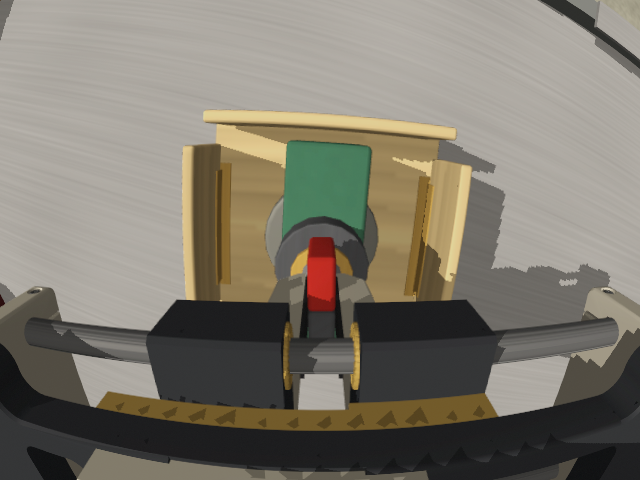

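View pics/k_side.png

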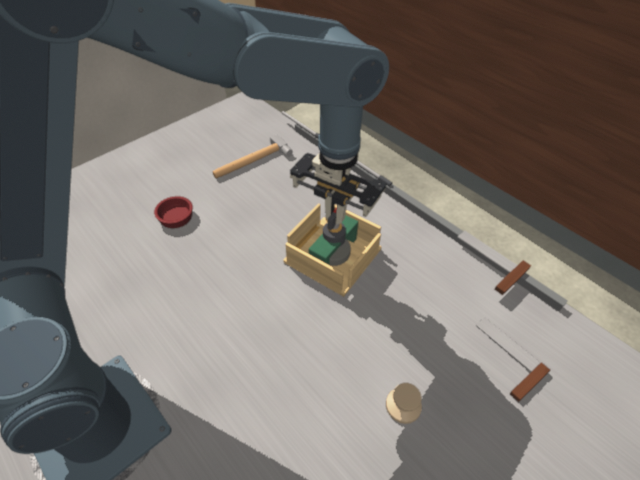

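Run:
```python
from h import *
o=r.get_obs();q=[612.7,1.6,.222]
for a in(1.571,1.5,1.4):
  for s in(1,-1):
    print(a,s,wproj(W(q,[edge(s,a,65,65,-4),edge(s,a,65,65,4)]),o["eef_pos"],o["ee_rot"]).round(0).tolist(),proj("side",W(q,[edge(s,a,65,65),edge(s,a,-65,65)])).round(1).tolist())
c=cv2.imread("pics/k_wrist.png")[100:300,170:490];cv2.imwrite("pics/kc.png",cv2.resize(c,None,fx=2.5,fy=2.5,interpolation=cv2.INTER_CUBIC))
```

```text
1.571 1 [[184.0, 144.0], [196.0, 145.0]] [[319.6, 203.2], [287.8, 235.6]]
1.571 -1 [[475.0, 166.0], [463.0, 165.0]] [[379.9, 232.8], [350.2, 269.3]]
1.5 1 [[177.0, 144.0], [189.0, 145.0]] [[318.1, 202.4], [286.2, 234.7]]
1.5 -1 [[481.0, 167.0], [470.0, 165.0]] [[381.6, 233.7], [352.0, 270.3]]
1.4 1 [[168.0, 144.0], [179.0, 144.0]] [[315.9, 201.6], [284.0, 233.8]]
1.4 -1 [[489.0, 168.0], [479.0, 167.0]] [[384.0, 235.1], [354.5, 271.9]]
```

View pics/kc.png

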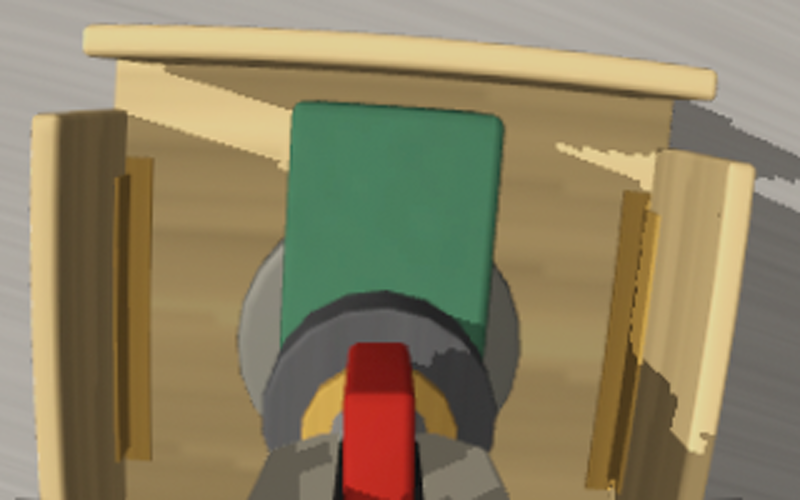

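```bash
python3 -c "
from cell import r
print(r.job_done())"
```

```text
the job is handed in; nothing more can be done
None
```

Both sides of the box stand upright, and the screw is in its thread and turned forward one full turn. I handed the job in at about 22.6 s, with the gripper still holding the wing at 6 N.

- **Sides:** I pushed each side up from outside with the closed fingers until it stopped moving and the force rose to about 12 N. In the last wrist picture, both top edges sit within a few pixels of where upright sides should appear.
- **Finding the thread:** I turned the screw backward with loose fingers. It dropped about 8 mm after roughly 0.7 rad.
- **Forward turn:** I gripped the wing, turned it half a turn, regripped, and turned the rest. The wing ended at 0.29 rad in the world frame; it was between 0.25 and 0.29 when it dropped. The tool moved down 7.8 mm, against the 8 mm pitch, and forces stayed under about 4 N.

**Deviations and limits:**
- **First grip:** It closed on the hub under the wing (21.6 mm) instead of on the wing itself, and it carried the screw's weight for the first 0.28 rad backward. I opened the fingers, raised the tool 8 mm and carried on; the screw had not dropped by then.
- **Overshoot:** I turned about 0.06 rad further back after the drop before I noticed it. I measured the full turn from the drop angle, so the end angle is uncertain by a few hundredths of a radian.
- **Surroundings:** In the last side picture, the ashtray, candle holder, hammer and try square look unmoved. I did not measure their positions.

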